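Space out the wheels of a tray dibbler

TASK

Fit out the tray dibbler for two rows: slide the square spacer onto its axle up against the adjusting ring of the wheel already there, then the loose dibble wheel, and then push the end cap onto the axle, open end first, pressing it home firmly, with some 15 N on the ring, so that the stack has no end play. Feel for the stop: never put more than 25 N on any part, they are plastic. Then let go; do not disturb the bottle, the jar or the seed packets.

Things in the scene. Friction and masses are not known exactly. Their poses are not given: they have to be found in the camera images.
- dibbler: Tray dibbler screwed to the bench: steel deck 150 x 215 x 6 mm with two 30 mm high tray guides, a 160 mm high grey upright plate and a level steel axle, 16 mm diameter, open at its far end. Origin: on the bench, under the middle of the upright plate; z up. The axle's centre line is 125 mm above it and runs along +y to the free end, 147 mm from the origin. Rigid.
- axle_tip (a point): Centre of the axle's free end; y points out along the axle, z up. The last 8 mm of the axle taper to 9 mm diameter.
- axle_balls (a point): Point on the axle's centre line, 12 mm in from its free end, between two spring balls that stand out 2.5 mm from the axle's left and right sides. Each part must be pushed over them (4 to 15 N); spacer and wheel, once past, run free on the axle; the cap stays gripped by the balls and slides under that same drag until it meets the wheel. Same axes as axle_tip.
- fitted_wheel: Black dibble wheel clamped on the axle, 22 mm wide, pegs to 100 mm diameter; does not move. In its hub sits a knurled steel adjusting ring, 33 mm diameter, screwed out by 2 to 18 mm, a different amount each time and not measured: the spacer must bear on that ring. It does not yield. Origin: on the axle's centre line at the wheel's outer face, 91 mm from the axle's end; y to the free end.
- spacer: Black square plastic spacer, 26 x 26 mm, 32 mm long, 40 g, with a round through hole of 18.4 mm along its y axis; lies on the bench on one side. Origin: its middle, on the hole's axis, 13 mm above the bench. Either end may go first.
- wheel: Loose black dibble wheel, about 120 g: body diameter 76 mm, 22 mm wide, flat faces, six square 14 mm pegs to 100 mm diameter, round hole of 18.4 mm along its y axis; stands upright on two pegs. Origin: its middle, on the hole's axis, 47 mm above the bench. Pinch it from above by its two faces, near the rim. Either face may go first.
- cap: Black square plastic end cap, 30 x 30 mm, 43 mm long plus a 12 mm round knob on its closed end, 50 g, blind round hole of 18.4 mm, 37 mm deep; lies on one side. Origin: centre of the hole's mouth, 15 mm above the bench; the body extends along +y, the mouth looks along -y. Home, its rim bears on the loose wheel; the axle does not reach the hole's bottom.
- water_bottle: Clear water bottle, 62 mm diameter, 190 mm high, stands on the bench. Origin under its middle. Bystander.
- seed_jar: Amber jar with a steel lid, 60 mm diameter, 75 mm high. Origin under its middle. Bystander.
- seed_packets: Pile of brown paper seed packets, 75 x 110 x 20 mm. Origin under its middle. Bystander.
Things that resemble listed ones, but are neither listed nor needed, are in the scene too. Several things look just like the wheel: the one meant starts farthest to the robot's left.

How it is judged:
By the outcome, as a careful person would: the job done as asked, in the order asked, and still so for the second after the job is handed in, with the robot touching nothing.
It also fails if it takes over 72 s, if anything falls off the work surface, if the arm or the gripper's body presses on something with over 40 N, if the wrist force passes 120 N, or if a joint passes its speed limit or range.

ROBOT

A 6-joint arm with a two-finger parallel gripper is mounted at the origin on the work surface. World frame = base frame: x ahead of the robot, y to its left, z up, the work surface at z = 0. Lengths are in m, angles in rad, forces in N, time in s.
With the tool pointing down it reaches from about 0.35 to 0.975 m from the base axis. Payload 4.9 kg.
Tool frame: the origin (TCP) lies midway between the tips of the shut fingers; the grasp point (between the pads) lies 19 mm behind it; z points along the fingers, y is the line along which they close (so a half turn about z gives the same grasp; the last joint's range is limited). The gripper opens to 85 mm and grips with 20 to 120 N. Pads are 22 mm wide; open, the fingers measure 114 mm over their backs; the gripper's body (76 mm by 85 mm) begins 54 mm behind the grasp point. The pads swing forward as they close: fully open they stand 13 mm farther back than shut.
Start: joints at [-1.352, 0.053, 1.613, -0, 1.476, -0.119], TCP at [0.207, -0.59, 0.231] pointing down, gripper open.
Joint ranges: [-3.01, 3.01], [-1.01, 2.22], [0.06, 2.58], [-1.02, 4.17], [0.09, 2.62], [-3.14, 3.14]. Speed limits (rad/s): [2.57, 2.57, 3.14, 3.14, 3.14, 3.14].

INTERFACE

Orientations are given as a rotation vector (axis times angle).
In Python, from station import ctrl gives the robot as it stands. The module is installed in compiled form; this text tells all that it offers.
- The arm moves only by the shell command python3 -m handwheel 'ROWS' [OPENING] [FORCE]. ROWS is JSON, a list of rows, each a list of 2 entries, a list of its own where there are three numbers: the shift along the tool's x, y, z in cm, then the turn, a rotation vector about the tool's x, y, z in rad. In form: [[[tx, ty, tz], [ax, ay, az]], ...]. A call has 1 to 5 rows; each row is the pose to reach, as a shift and turn from the pose commanded when the call began, along the tool's axes at that moment; what a row does not reach only later rows make up. A row lasts 1/8 s, in which the tool goes at most 62.5 mm and 10.7 degrees, less where a joint would pass 70% of its speed; a pose out of reach is approached as far as the arm can. A call with a gripper value outside its range is refused whole. OPENING is the gripper's target within -1 to 1 (shut at 1, half-way at 0, fully open at -1), set as the call begins (- or left out, the last holds). The fingers move at their own pace and stop on an object; FORCE is the grip in N (left out, the last holds). Time passes only in rows, so rows that repeat a pose let the fingers close. It gives the time, the measured TCP pose, the force, the opening and the grip force at its end, in the units of the state.
- ctrl.get_obs(): the state, without advancing time (a new reading comes with each control period).
- ctrl.get_image(name): name is "side" or "top"; returns the picture (480x640x3 uint8, blue, green, red); there is no depth.
- ctrl.calibration(name): a dict with "fx", "fy", "cx", "cy" (pixels), "k1" (the pictures are not rectified: a ray, as slopes to the right and down, at radius r is drawn at 1 + k1 r^2 times it, then the intrinsics apply), "R" (3x3) and "t" (3): a world point X has camera coordinates R X + t. Camera axes: x right, y down, z forward; pixel columns grow to the right and rows downward; lengths in m; the calibration is good to about 2 mm. A picture is of the moment at which its call begins. calibration takes no time and is no camera call.
- ctrl.finish_job(): hands the job in; it is judged then, once.
Trained networks look in the newest picture that a camera, given by its name, has taken for a name from the list of things; names that differ only in an ending like _2 or _b are one class to them, and where a whole thing is asked for, a point or a joint stands for the part that bears it (a point fixed in the world has none). Each returns a list of dicts, best first, with "score" (0 to 1); they miss things now and then, are a little off and sometimes report something else, mostly with a low value. They report only what shows in the picture. A call takes as long as a camera call. They do not tell look-alikes from the thing itself.
- ctrl.look_for(camera, query): "position" ([column, row] in pixels, amid what is visible of it).
- ctrl.landmark_of(camera, query): "position" ([column, row] in pixels: a listed point, or the origin of a listed thing).
The state is a dict: "t": time; "q": joint angles; "dq": joint speeds; "effort": joint torques, N m; "tool_pos": TCP position; "tool_rot": TCP orientation; "contact_force": force on the tool from outside, world axes, zero at the start; "wrist_torque": the same for the moment, N m; "opening": finger opening in m; "grip_force": force on a finger pad.
Only numpy, scipy, OpenCV 4.12 (cv2) and the standard library are available. Lean on these libraries where they do the work, as an engineer would, in place of code of your own. Each camera call takes 0.05 s, during which the arm holds its last target. There are 200 camera calls.

## Working session

There is one attempt and no reset: what is moved stays moved. The work goes in short steps, Python scripts to look and compute and a shell command to move; the robot and the scene stay as the last step left them, time stands still between calls to the robot, and variables do not carry over. Pictures are saved under pics/ and viewed, at most 10 in all, crops included, and the job is handed in when it is done.

```bash
ls; mkdir -p pics; cat > h.py <<'E'
import numpy as np, cv2
from station import ctrl
from scipy.spatial.transform import Rotation as Ro
def cal(n):
    c=ctrl.calibration(n); return c,np.array(c["R"]),np.array(c["t"])
def ray(n,px):
    c,R,t=cal(n); d=np.array([(px[0]-c["cx"])/c["fx"],(px[1]-c["cy"])/c["fy"]]); u=d.copy()
    for _ in range(30): u=d/(1+c["k1"]*(u@u))
    return -R.T@t, R.T@np.array([u[0],u[1],1.])
def onz(n,px,z):
    o,d=ray(n,px); return o+d*(z-o[2])/d[2]
def proj(n,X):
    c,R,t=cal(n); p=R@np.array(X)+t; u=p[:2]/p[2]; u=u*(1+c["k1"]*(u@u))
    return np.array([c["fx"]*u[0]+c["cx"],c["fy"]*u[1]+c["cy"]])
def tri(p1,p2,n1="side",n2="top"):
    o1,d1=ray(n1,p1);o2,d2=ray(n2,p2)
    A=np.c_[d1,-d2]; s=np.linalg.lstsq(A,o2-o1,rcond=None)[0]
    a=o1+s[0]*d1;b=o2+s[1]*d2; return (a+b)/2,np.linalg.norm(a-b)
def state():
    o=ctrl.get_obs(); return np.array(o["tool_pos"]),Ro.from_rotvec(o["tool_rot"]),o
def shift(target,Rt=None):
    "cm shift in tool axes and turn rotvec to reach world target"
    p,R,_=state(); s=R.inv().apply(np.array(target)-p)*100
    return s.round(2), None if Rt is None else (R.inv()*Rt).as_rotvec().round(3)
E
python3 - <<'E'
from h import *
np.set_printoptions(precision=4,suppress=True)
for n in("side","top"):
    im=ctrl.get_image(n); cv2.imwrite(f"pics/{n}0.png",im)
    c,R,t=cal(n);print(n,-R.T@t,R[2],c["fx"])
    for q in("axle_tip","fitted_wheel","spacer","wheel","cap","dibbler"):
        for r in ctrl.landmark_of(n,q)[:6]: print(q,np.round(r["position"],1),round(r["score"],2))
p,R,o=state();print(p,R.as_matrix(),o["opening"],o["t"])
E
```

```text
pics
side [0.1    0.5931 0.7574] [ 0.4571 -0.5819 -0.6727] 478.0391413314217
axle_tip [381.7 226.8] 0.64
fitted_wheel [397.8 201.8] 0.7
fitted_wheel [336.7 313.1] 0.43
spacer [260.7 308.8] 0.55
spacer [168.6 304.8] 0.55
wheel [404.4 315.7] 0.79
wheel [337.5 310.9] 0.74
wheel [288.1 254.7] 0.72
wheel [466.6 255. ] 0.72
wheel [376.  225.5] 0.65
wheel [298.7 221.2] 0.5
cap [274.4 371.2] 0.59
dibbler [402.2 232.1] 0.59
top [0.4135 0.009  0.9592] [ 0.1466  0.0182 -0.989 ] 512.4416263974422
axle_tip [372.  283.4] 0.63
fitted_wheel [424.9 276.2] 0.73
spacer [233.5 221.5] 0.57
wheel [306.7 362.4] 0.95
wheel [260.8 302.1] 0.77
wheel [303.7 200.4] 0.69
wheel [429.9 379.3] 0.6
cap [182.5 287. ] 0.79
dibbler [443.2 276.9] 0.85
dibbler [259.  301.3] 0.3
[ 0.2071 -0.5897  0.2313] [[ 0.9435  0.3314  0.    ]
 [ 0.3314 -0.9435 -0.    ]
 [ 0.      0.     -1.    ]] 0.08530186412549971 0.7
```

View pics/side0.png

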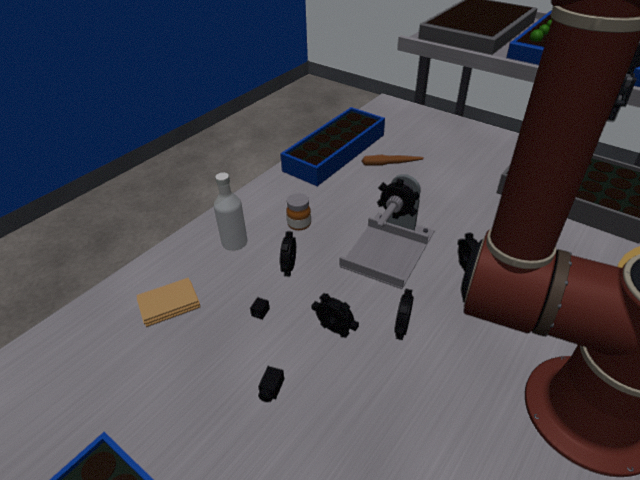

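View pics/top0.png

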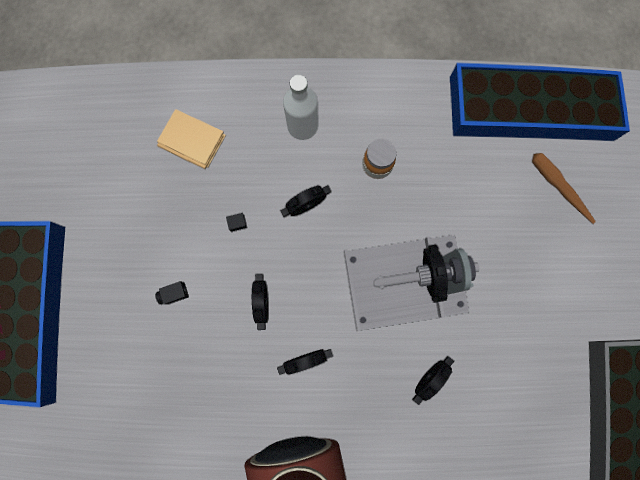

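The side view shows the dibbler at about (390,230), with its axle tip toward the camera and to the left. In the top view the tip is at (378,283). In the top view the spacer is at (236,222), and the cap is at (173,293) with its knob to the left and its mouth to the right.

Wheel look-alikes in the top view are at (306,200), (260,302), (305,362) and (433,380). (260,302) is farthest left, so it has the largest y. I'll measure all of them and confirm it in a crop.

```bash
python3 - <<'E'
from h import *
np.set_printoptions(precision=4,suppress=True)
print("tip",tri([381.7,226.8],[372,283.4]), onz("top",[372,283.4],.125))
print("fw",tri([397.8,201.8],[424.9,276.2]))
print("spacer",tri([260.7,308.8],[233.5,221.5]),onz("top",[236,222],.026))
print("cap",tri([274.4,371.2],[182.5,287]))
for s,t in(([337.5,310.9],[260.8,302.1]),([404.4,315.7],[306.7,362.4]),([288.1,254.7],[303.7,200.4]),([466.6,255],[429.9,379.3])): print("wheel",tri(s,t))
for x in ("dibbler",):print(tri([402.2,232.1],[443.2,276.9]))
# dark blobs in top image
im=cv2.imread("pics/top0.png"); g=im.max(2)
m=(g<75).astype(np.uint8)
n,l,st,ce=cv2.connectedComponentsWithStats(m)
for i in range(1,n):
    if 100<st[i,4]<4000 and 150<ce[i][0]<450 and 150<ce[i][1]<420:
        pts=np.argwhere(l==i)[:,::-1].astype(np.float32); r=cv2.minAreaRect(pts)
        print(ce[i].round(1),st[i,4],np.array(cv2.boxPoints(r)).round(1).tolist())
a=cv2.resize(im[180:340,140:340],(800,640),interpolation=cv2.INTER_CUBIC)[:600]
cv2.imwrite("pics/crop1.png",a)
a=cv2.resize(im[220:340,335:495],(800,600),interpolation=cv2.INTER_CUBIC)
cv2.imwrite("pics/crop2.png",a)
E
```

```text
tip (array([ 0.4716, -0.0733,  0.1244]), np.float64(0.006038758867512751)) [ 0.4742 -0.0718  0.125 ]
fw (array([ 0.4837, -0.1587,  0.1308]), np.float64(0.004483431344626443))
spacer (array([0.5951, 0.1753, 0.0168]), np.float64(0.005410261729322998)) [0.5947 0.1705 0.026 ]
cap (array([0.4726, 0.2687, 0.0191]), np.float64(0.0010062576712173764))
wheel (array([0.4442, 0.1164, 0.059 ]), np.float64(0.00227550288927018))
wheel (array([0.341 , 0.0366, 0.0405]), np.float64(0.0023081300113588503))
wheel (array([0.6299, 0.043 , 0.0466]), np.float64(0.002564010924817637))
wheel (array([ 0.3135, -0.1787,  0.0515]), np.float64(0.004205143946689841))
(array([ 0.4942, -0.2207, -0.0036]), np.float64(0.004079184995762998))
[305.2 200.4] 824 [[277.0, 206.0], [323.29998779296875, 178.1999969482422], [333.29998779296875, 194.8000030517578], [287.0, 222.60000610351562]]
[236.2 222. ] 278 [[225.60000610351562, 216.60000610351562], [243.10000610351562, 212.1999969482422], [246.8000030517578, 227.3000030517578], [229.39999389648438, 231.60000610351562]]
[442.6 273.1] 1680 [[400.1000061035156, 254.6999969482422], [442.5, 227.39999389648438], [482.1000061035156, 288.79998779296875], [439.70001220703125, 316.20001220703125]]
[259.8 301.8] 765 [[252.0, 274.0], [268.0, 274.0], [268.0, 329.0], [252.0, 329.0]]
[171.8 293.1] 516 [[153.3000030517578, 290.3999938964844], [182.89999389648438, 280.0], [188.6999969482422, 296.5], [159.10000610351562, 306.8999938964844]]
[304.6 361.4] 710 [[275.20001220703125, 363.6000061035156], [328.8999938964844, 345.70001220703125], [333.5, 359.5], [279.79998779296875, 377.3999938964844]]
[433.  380.1] 953 [[406.6000061035156, 394.5], [443.1000061035156, 351.8999938964844], [459.3999938964844, 365.8999938964844], [422.8999938964844, 408.5]]
```

View pics/crop1.png

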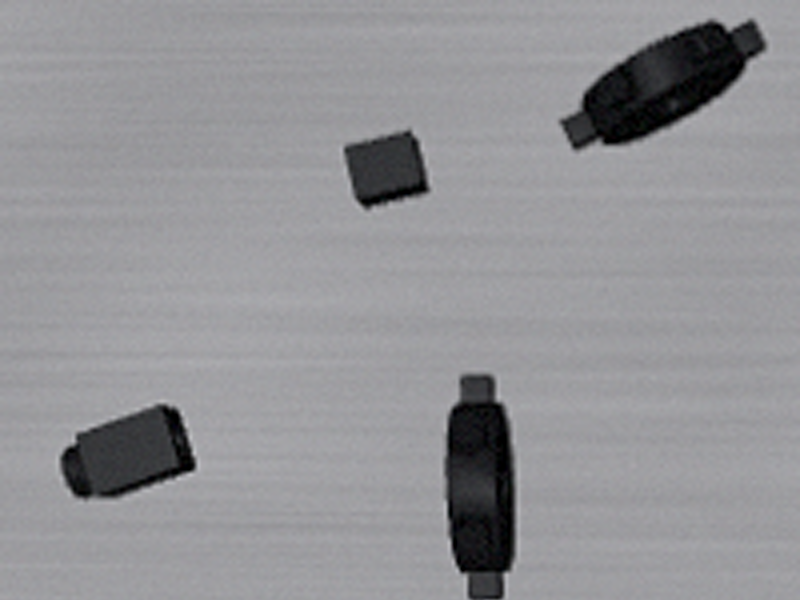

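View pics/crop2.png

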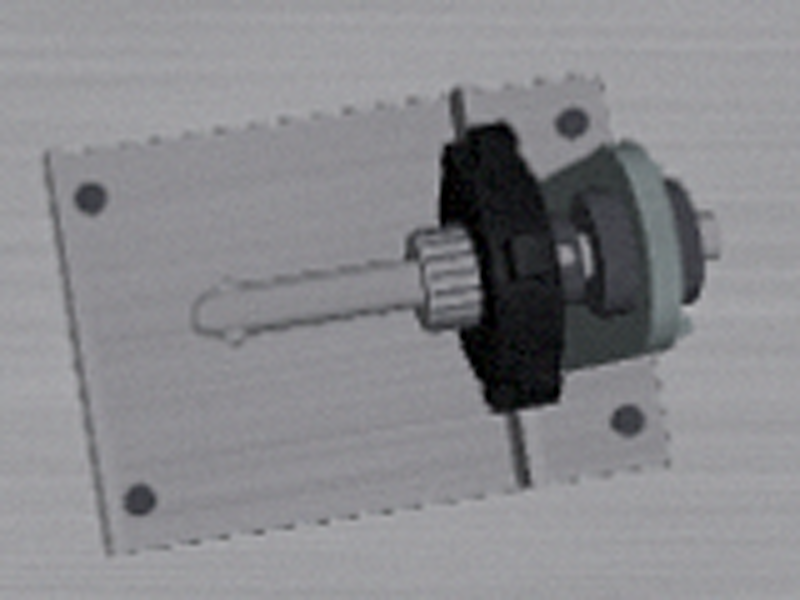

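(260,302) is the leftmost wheel, with y=0.116 against 0.043, 0.037 and -0.179, so it is the one meant. The crops show the spacer at (236,222), the cap's mouth at the right near (187,287), the axle tip at (374,283.6) and the balls at about (381.4,282.1).

```bash
python3 - <<'E'
from h import *
np.set_printoptions(precision=4,suppress=True)
C=lambda u,v:[335+u/5,220+v/5]
D=lambda u,v:[140+u/4,180+v/4]
f=lambda p,z:onz("top",p,z)
def ang(a,b): d=b-a; return np.degrees(np.arctan2(d[1],d[0]))
S=[f(C(*p),.006) for p in((90,198),(140,500),(572,123),(628,420))]
print("screws",S,ang(S[2],S[0]),ang(S[3],S[1]), ang(S[0],S[1])+180, ang(S[2],S[3])+180)
t,b,r=f(C(195,318),.125),f(C(232,310.5),.125),f(C(405,288.5),.125)
print("axle",t,b,r,ang(r,t),ang(r,b))
# spacer top face corners z=.026
sp=[f(D(*p),.026) for p in((346,148),(411,132),(427,186),(366,200))]
print("spacer",np.mean(sp,0),[np.linalg.norm(sp[i]-sp[(i+1)%4]).round(4) for i in range(4)],ang(sp[1],sp[0]),ang(sp[2],sp[3]),ang(sp[3],sp[0]))
cp=[f(D(*p),.030) for p in((77,434),(160,406),(187,466),(113,494))]
cp=[f(D(*p),.030) for p in((77,434),(160,406),(178,467),(95,494))]
print("cap",np.mean(cp,0),[np.linalg.norm(cp[i]-cp[(i+1)%4]).round(4) for i in range(4)],ang(cp[1],cp[0]),ang(cp[2],cp[3]))
w=[f(D(*p),.047+.007) for p in((477,376),(486,600))]
print("wheel",np.mean(w,0),np.linalg.norm(w[0]-w[1]),ang(w[1],w[0])+90)
E
```

```text
screws [array([ 0.5274, -0.0481,  0.006 ]), array([ 0.4152, -0.0662,  0.006 ]), array([ 0.5565, -0.2311,  0.006 ]), array([ 0.4445, -0.2492,  0.006 ])] 99.02240094846783 99.1086071786275 9.15991301311422 9.161435890885343
axle [ 0.4739 -0.0751  0.125 ] [ 0.4764 -0.0872  0.125 ] [ 0.4837 -0.1441  0.125 ] 98.05048663674498 97.29687397500484
spacer [0.5954 0.1689 0.026 ] [np.float64(0.0314), np.float64(0.0269), np.float64(0.0292), np.float64(0.0267)] 104.0725935211247 103.18887399737656 22.5186307997056
cap [0.4618 0.2856 0.03  ] [np.float64(0.0411), np.float64(0.0295), np.float64(0.0407), np.float64(0.0291)] 108.99872749258135 108.48041406230499
wheel [0.4458 0.1184 0.054 ] 0.0988672521318759 93.34974896537199
```

```bash
cat > go.py <<'E'
import sys; from h import *
# go.py x y z yaw(tool x, deg)
x,y,z,a=map(float,sys.argv[1:5]); c,s=np.cos(np.radians(a)),np.sin(np.radians(a))
Rt=Ro.from_matrix(np.array([[c,s,0],[s,-c,0],[0,0,-1]]))
p,R,o=state(); print("now",p.round(4),"t",round(o["t"],2),"F",np.round(o["contact_force"],1),"open",round(o["opening"],4)); print("shift,turn",*shift([x,y,z],Rt))
E
python3 -m handwheel '[[[5.8,-5.5,0],[0,0,0]],[[11.6,-11,0],[0,0,0]],[[17.4,-16.6,0],[0,0,0]],[[23.2,-22.1,0],[0,0,0]],[[29,-27.6,0],[0,0,0]]]' -1 24
python3 -m handwheel '[[[5.8,-5.5,0],[0,0,-0.18]],[[11.6,-11,0],[0,0,-0.36]],[[17.4,-16.6,0],[0,0,-0.54]],[[23.2,-22.1,0],[0,0,-0.72]],[[29,-27.6,0],[0,0,-0.9]]]'
python3 go.py 0.5954 0.1689 0.12 103.5
```

```text
t: 1.32
tool_pos: [0.3498, -0.3096, 0.2316]
tool_rot: [3.096, 0.527, 0.001]
contact_force: [0.6, -1.3, -0.8]
opening: 0.0853
grip_force: 0.0
t: 1.95
tool_pos: [0.4921, -0.031, 0.2318]
tool_rot: [2.552, 1.83, 0.001]
contact_force: [0.7, -0.5, 0.4]
opening: 0.0855
grip_force: 0.0
now [ 0.4921 -0.031   0.2318] t 1.95 F [ 0.7 -0.5  0.4] open 0.0855
shift,turn [22.25  3.34 11.19] [ 0.001  0.    -0.562]
```

```bash
python3 -m handwheel '[[[5.5,0.8,1.5],[0,0,-0.18]],[[11,1.7,4],[0,0,-0.36]],[[16.6,2.5,7],[0,0,-0.56]],[[22.25,3.3,11.2],[0,0,-0.56]],[[22.25,3.3,11.2],[0,0,-0.56]]]'
python3 - <<'E'
from h import *
im=ctrl.get_image("side"); a=cv2.resize(im[200:400,130:400],None,fx=2.9,fy=2.9,interpolation=cv2.INTER_CUBIC); cv2.imwrite("pics/s1.png",a[:600,:800])
E
python3 go.py 0.5954 0.1689 0.002 103.5
```

```text
t: 2.58
tool_pos: [0.5937, 0.1686, 0.1151]
tool_rot: [-1.949, -2.458, 0.007]
contact_force: [-0.4, 0.7, -0.1]
opening: 0.0853
grip_force: 0.0
now [0.5942 0.1681 0.1163] t 2.62 F [-1.8  0.5  0.2] open 0.0853
shift,turn [ 0.05  0.18 11.43] [-0.005 -0.001 -0.006]
```

View pics/s1.png

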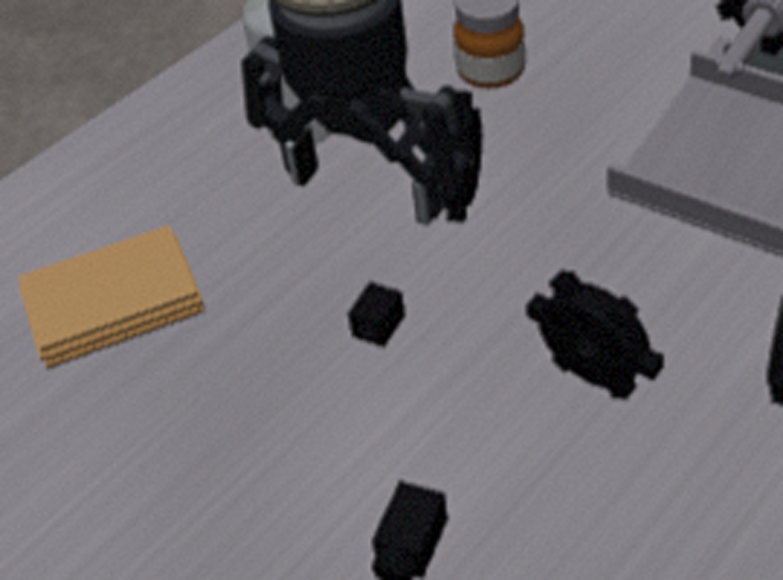

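```bash
python3 -m handwheel '[[[0.05,0.15,5],[0,0,0]],[[0.05,0.15,9],[0,0,0]],[[0.05,0.15,11.3],[0,0,0]],[[0.05,0.15,11.3],[0,0,0]],[[0.05,0.15,11.3],[0,0,0]]]'
python3 -m handwheel '[[[0,0,0],[0,0,0]],[[0,0,0],[0,0,0]],[[0,0,0],[0,0,0]],[[0,0,0],[0,0,0]],[[0,0,0],[0,0,0]]]' 1 24
python3 go.py 0.5954 0.1689 0.002 103.5
```

```text
t: 3.25
tool_pos: [0.5983, 0.1668, 0.0088]
tool_rot: [1.955, 2.456, 0.004]
contact_force: [0.1, 0.6, -0.1]
opening: 0.0854
grip_force: 0.0
t: 3.88
tool_pos: [0.597, 0.1674, 0.0068]
tool_rot: [1.955, 2.458, 0.001]
contact_force: [-0.4, 0.1, 3.5]
opening: 0.0252
grip_force: 25.1
now [0.597  0.1674 0.0068] t 3.88 F [-0.4  0.1  3.5] open 0.0252
shift,turn [ 0.18 -0.13  0.48] [ 0.001  0.    -0.009]
```

```bash
python3 -m handwheel '[[[0,0,0],[0,0,0]],[[0,0,0],[0,0,0]],[[0,0,0.4],[0,0,0]],[[0,0,0.4],[0,0,0]]]' 0 
python3 -m handwheel '[[[0,0,0],[0,0,0]],[[0,0,0],[0,0,0]],[[0,0,0],[0,0,0]]]' 1 24
python3 go.py 0.5954 0.1689 0.002 103.5
```

```text
t: 4.38
tool_pos: [0.596, 0.1672, 0.0015]
tool_rot: [-1.955, -2.458, 0.002]
contact_force: [-0.4, -0.4, 0.8]
opening: 0.0425
grip_force: 0.0
t: 4.75
tool_pos: [0.5966, 0.1673, 0.0023]
tool_rot: [-1.956, -2.459, 0.0]
contact_force: [0.6, -0.3, -0.5]
opening: 0.0252
grip_force: 24.5
now [0.5966 0.1673 0.0023] t 4.75 F [ 0.6 -0.3 -0.5] open 0.0252
shift,turn [ 0.19 -0.08  0.03] [-0.    -0.    -0.009]
```

```bash
python3 -m handwheel '[[[0,0,-5],[0,0,0]],[[0,0,-11.2],[0,0,0]],[[0,0,-11.2],[0,0,0]]]'
python3 go.py 0.4657 -0.0236 0.1143 99.1
```

```text
t: 5.12
tool_pos: [0.6012, 0.168, 0.1219]
tool_rot: [1.95, 2.452, 0.015]
contact_force: [0.3, -1.0, -0.6]
opening: 0.0255
grip_force: 24.5
now [0.6012 0.168  0.1219] t 5.12 F [ 0.3 -1.  -0.6] open 0.0255
shift,turn [-15.62 -17.53   0.55] [0.013 0.001 0.068]
```

```bash
python3 -m handwheel '[[[-4,-4.3,0],[0,0,0.02]],[[-8,-8.6,0],[0,0,0.04]],[[-12,-12.9,0],[0,0,0.064]],[[-15.7,-17,0],[0,0,0.064]],[[-15.7,-17,0],[0,0,0.064]]]'
python3 -m handwheel '[[[0,0,0],[0,0,0]],[[0,0,0],[0,0,0]]]'
python3 - <<'E'
from h import *
for n,(r0,r1,c0,c1) in dict(side=(160,280,300,460),top=(230,335,300,440)).items():
    im=ctrl.get_image(n); 
    for q in("spacer","axle_tip"): print(n,q,[(np.round(r["position"],1).tolist(),round(r["score"],2)) for r in ctrl.landmark_of(n,q)[:2]])
    cv2.imwrite(f"pics/{n}2.png",cv2.resize(im[r0:r1,c0:c1],None,fx=5,fy=5,interpolation=cv2.INTER_CUBIC))
    p,R,o=state()
E
python3 go.py 0.4657 -0.0236 0.1143 99.1
```

```text
t: 5.75
tool_pos: [0.464, -0.0259, 0.1128]
tool_rot: [-2.038, -2.389, 0.002]
contact_force: [-0.3, 0.0, -0.8]
opening: 0.0255
grip_force: 24.5
t: 6.0
tool_pos: [0.4668, -0.0231, 0.1142]
tool_rot: [-2.031, -2.396, -0.0]
contact_force: [0.3, 0.9, 0.7]
opening: 0.0252
grip_force: 24.5
side spacer [([367.6, 243.0], 0.64), ([397.5, 202.7], 0.39)]
side axle_tip []
top spacer [([442.2, 277.8], 0.65)]
top axle_tip []
now [ 0.4666 -0.0235  0.1143] t 6.3 F [ 1.1  1.1 -0.2] open 0.0256
shift,turn [ 0.01 -0.09 -0.  ] [-0.    -0.     0.005]
```

View pics/side2.png

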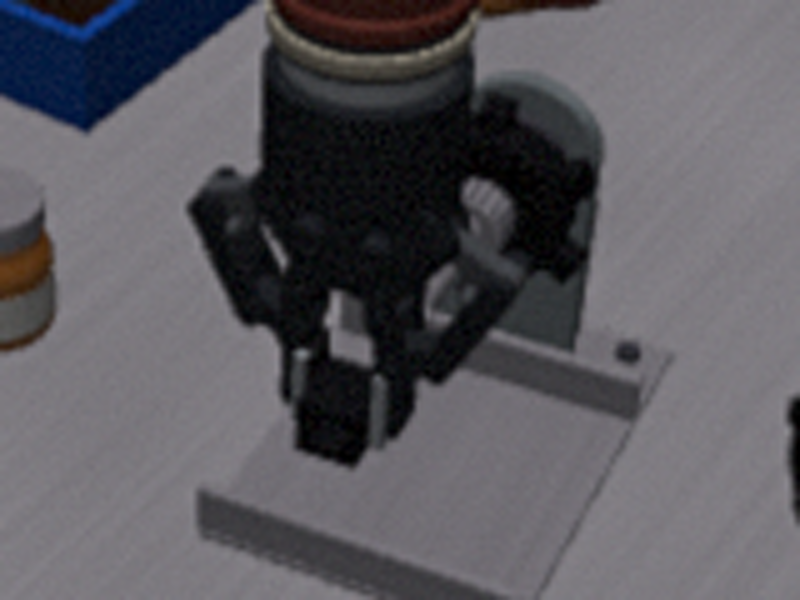

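```bash
python3 -m handwheel '[[[-1.5,-0.1,0],[0,0,0]],[[-3.0,-0.1,0],[0,0,0]],[[-3.5,-0.1,0],[0,0,0]],[[-3.8,-0.1,0],[0,0,0]],[[-4.1,-0.1,0],[0,0,0]]]' | tr '\n' ' '
python3 -m handwheel '[[[-0.3,0,0],[0,0,0]],[[-0.3,0,0],[0,0,0]]]'| tr '\n' ' '
python3 -m handwheel '[[[-0.3,0,0],[0,0,0]],[[-0.3,0,0],[0,0,0]]]'| tr '\n' ' '
```

```text
t: 6.92 tool_pos: [0.472, -0.0648, 0.1143] tool_rot: [-2.033, -2.395, -0.0] contact_force: [-0.6, 0.5, -0.5] opening: 0.0256 grip_force: 24.5 t: 7.18 tool_pos: [0.4725, -0.0676, 0.1143] tool_rot: [2.033, 2.395, 0.0] contact_force: [0.2, -1.1, 0.3] opening: 0.0257 grip_force: 24.5 t: 7.42 tool_pos: [0.473, -0.0706, 0.1144] tool_rot: [2.033, 2.395, 0.0] contact_force: [-0.1, 0.6, -1.1] opening: 0.0255 grip_force: 24.5
```

```bash
for i in 1; do python3 -m handwheel '[[[-0.2,0,0],[0,0,0]],[[-0.2,0,0],[0,0,0]]]'| tr '\n' ' '; done
python3 -m handwheel '[[[-0.2,0,0],[0,0,0]],[[-0.2,0,0],[0,0,0]]]'| tr '\n' ' '
python3 -m handwheel '[[[-0.2,0,0],[0,0,0]],[[-0.2,0,0],[0,0,0]]]'| tr '\n' ' '
python3 -m handwheel '[[[-0.3,0,0],[0,0,0]],[[-0.3,0,0],[0,0,0]]]'| tr '\n' ' '
```

```text
t: 7.68 tool_pos: [0.4735, -0.072, 0.1143] tool_rot: [-2.033, -2.395, -0.002] contact_force: [0.8, 5.1, -1.2] opening: 0.0258 grip_force: 24.4 t: 7.92 tool_pos: [0.4742, -0.0745, 0.1144] tool_rot: [2.032, 2.394, 0.001] contact_force: [3.5, 1.4, -1.7] opening: 0.0255 grip_force: 24.3 t: 8.18 tool_pos: [0.4746, -0.0771, 0.1147] tool_rot: [2.032, 2.393, -0.0] contact_force: [4.2, 0.7, -1.4] opening: 0.0257 grip_force: 24.3 t: 8.43 tool_pos: [0.475, -0.0799, 0.1147] tool_rot: [2.032, 2.393, 0.001] contact_force: [5.5, 0.2, -1.4] opening: 0.0254 grip_force: 24.4
```

```bash
python3 -m handwheel '[[[-0.2,0.1,0],[0,0,0]],[[-0.5,0.1,0],[0,0,0]],[[-0.5,0.1,0],[0,0,0]]]'| tr '\n' ' '
python3 -m handwheel '[[[-0.4,0,0],[0,0,0]],[[-0.8,0,0],[0,0,0]],[[-0.8,0,0],[0,0,0]]]'| tr '\n' ' '; python3 -c "
from h import *;o=state()[2];print(o['wrist_torque'])"
```

```text
t: 8.8 tool_pos: [0.4761, -0.0848, 0.1141] tool_rot: [2.033, 2.394, -0.002] contact_force: [3.6, -0.5, -1.0] opening: 0.0255 grip_force: 24.4 t: 9.18 tool_pos: [0.4776, -0.093, 0.1143] tool_rot: [2.033, 2.394, -0.002] contact_force: [2.5, -1.7, -1.4] opening: 0.0255 grip_force: 24.4 [-0.15152587 -0.4304931   0.02561449]
```

```bash
python3 -m handwheel '[[[-0.6,0.03,0],[0,0,0]],[[-1.2,0.05,0],[0,0,0]],[[-1.8,0.05,0],[0,0,0]],[[-2.4,0.05,0],[0,0,0]],[[-2.4,0.05,0],[0,0,0]]]'| tr '\n' ' '
python3 -m handwheel '[[[-0.3,0,0],[0,0,0]],[[-0.6,0,0],[0,0,0]],[[-0.6,0,0],[0,0,0]]]'| tr '\n' ' '
```

```text
t: 9.8 tool_pos: [0.4818, -0.1164, 0.1143] tool_rot: [-2.034, -2.394, 0.001] contact_force: [-0.3, -0.0, -0.7] opening: 0.0259 grip_force: 24.5 t: 10.18 tool_pos: [0.4829, -0.1217, 0.1143] tool_rot: [2.033, 2.395, -0.0] contact_force: [0.8, 0.1, -0.6] opening: 0.0255 grip_force: 24.5
```

```bash
for k in 1; do python3 -m handwheel '[[[-0.2,0,0],[0,0,0]],[[-0.4,0,0],[0,0,0]]]'| tr '\n' ' '; done
python3 -m handwheel '[[[-0.1,0,0],[0,0,0]],[[-0.2,0,0],[0,0,0]]]'| tr '\n' ' '
python3 -m handwheel '[[[-0.1,0,0],[0,0,0]],[[-0.2,0,0],[0,0,0]]]'| tr '\n' ' '
```

```text
t: 10.42 tool_pos: [0.4835, -0.1256, 0.1143] tool_rot: [2.033, 2.395, -0.0] contact_force: [-0.6, 0.3, -0.6] opening: 0.0259 grip_force: 24.5 t: 10.68 tool_pos: [0.4839, -0.1276, 0.1143] tool_rot: [2.033, 2.395, 0.0] contact_force: [-0.2, 0.4, -0.4] opening: 0.0257 grip_force: 24.5 t: 10.92 tool_pos: [0.4842, -0.1295, 0.1143] tool_rot: [2.033, 2.395, 0.0] contact_force: [0.9, 0.7, -0.9] opening: 0.0254 grip_force: 24.5
```

```bash
python3 -m handwheel '[[[-0.1,0,0],[0,0,0]],[[-0.2,0,0],[0,0,0]]]'| tr '\n' ' '
python3 -m handwheel '[[[-0.1,0,0],[0,0,0]],[[-0.2,0,0],[0,0,0]]]'| tr '\n' ' '
python3 -m handwheel '[[[-0.1,0,0],[0,0,0]],[[-0.1,0,0],[0,0,0]]]'| tr '\n' ' '
```

```text
t: 11.18 tool_pos: [0.4845, -0.1315, 0.1143] tool_rot: [2.033, 2.395, 0.0] contact_force: [0.2, -0.2, -1.0] opening: 0.0254 grip_force: 24.5 t: 11.42 tool_pos: [0.4849, -0.1335, 0.1143] tool_rot: [-2.033, -2.395, 0.0] contact_force: [-0.4, -0.5, 0.1] opening: 0.0257 grip_force: 24.5 t: 11.68 tool_pos: [0.485, -0.1345, 0.1143] tool_rot: [-2.033, -2.395, -0.0] contact_force: [0.3, -0.1, -0.4] opening: 0.0256 grip_force: 24.5
```

```bash
python3 -m handwheel '[[[-0.1,0,0],[0,0,0]],[[-0.2,0,0],[0,0,0]]]'| tr '\n' ' '
python3 -m handwheel '[[[-0.1,0,0],[0,0,0]],[[-0.2,0,0],[0,0,0]]]'| tr '\n' ' '
python3 -m handwheel '[[[-0.1,0,0],[0,0,0]],[[-0.2,0,0],[0,0,0]]]'| tr '\n' ' '
```

```text
t: 11.92 tool_pos: [0.4853, -0.1361, 0.1143] tool_rot: [-2.033, -2.394, -0.001] contact_force: [-0.6, 2.8, 0.9] opening: 0.0251 grip_force: 26.0 t: 12.18 tool_pos: [0.4853, -0.1361, 0.1143] tool_rot: [-2.03, -2.391, -0.005] contact_force: [-2.1, 10.8, 3.6] opening: 0.0258 grip_force: 28.0 t: 12.42 tool_pos: [0.4853, -0.1361, 0.1143] tool_rot: [-2.028, -2.388, -0.01] contact_force: [-3.7, 17.9, 8.1] opening: 0.0256 grip_force: 29.1
```

```bash
python3 -m handwheel '[[[0.4,0,0],[0,0,0]],[[0.4,0,0],[0,0,0]]]'| tr '\n' ' '
python3 -m handwheel '[[[0,0,0],[0,0,0]],[[0,0,0],[0,0,0]],[[0,0,-5],[0,0,0]],[[0,0,-10],[0,0,0]]]' -0.3| tr '\n' ' '
python3 go.py 0.4458 0.1184 0.16 3.3
```

```text
t: 12.68 tool_pos: [0.4853, -0.1361, 0.1143] tool_rot: [-2.033, -2.395, -0.0] contact_force: [0.4, 2.3, 0.6] opening: 0.0253 grip_force: 25.9 t: 13.18 tool_pos: [0.4848, -0.1366, 0.2149] tool_rot: [-2.033, -2.394, 0.001] contact_force: [0.4, -0.7, -0.2] opening: 0.0556 grip_force: 0.0 now [ 0.4848 -0.1366  0.2149] t 13.18 F [ 0.4 -0.7 -0.2] open 0.0556
shift,turn [25.8   0.29  5.49] [-1.000e-03  1.000e-03  1.676e+00]
```

```bash
python3 -m handwheel '[[[5,0,0],[0,0,0.18]],[[10,0,0],[0,0,0.36]],[[15.5,0.1,0],[0,0,0.54]],[[21,0.2,0],[0,0,0.72]],[[25.8,0.3,2],[0,0,0.9]]]' -1| tr '\n' ' '
python3 -m handwheel '[[[0,0,0],[0,0,0.18]],[[0,0,0],[0,0,0.36]],[[0,0,0],[0,0,0.54]],[[0,0,0],[0,0,0.72]],[[0,0,0],[0,0,0.776]]]' -1| tr '\n' ' '
python3 -m handwheel '[[[0,0,0],[0,0,0]]]' | tr '\n' ' '
python3 - <<'E'
from h import *
im=ctrl.get_image("side"); a=cv2.resize(im[180:380,240:500],None,fx=3,fy=3,interpolation=cv2.INTER_CUBIC); cv2.imwrite("pics/s3.png",a[:600,:800])
E
python3 go.py 0.4458 0.1184 0.062 3.3
```

```text
t: 13.8 tool_pos: [0.4487, 0.1141, 0.1984] tool_rot: [2.848, 1.32, 0.007] contact_force: [0.3, 0.5, 0.1] opening: 0.0854 grip_force: 0.0 t: 14.42 tool_pos: [0.4479, 0.1125, 0.1966] tool_rot: [3.137, 0.149, 0.001] contact_force: [-0.5, -0.1, -0.2] opening: 0.0853 grip_force: 0.0 t: 14.55 tool_pos: [0.4479, 0.1125, 0.1966] tool_rot: [3.137, 0.154, 0.001] contact_force: [-0.4, -0.1, 0.3] opening: 0.0854 grip_force: 0.0 now [0.4478 0.1126 0.1966] t 14.6 F [-0.7 -0.2 -0. ] open 0.0854
shift,turn [-0.15 -0.6  13.45] [ 0.    -0.     0.041]
```

View pics/s3.png

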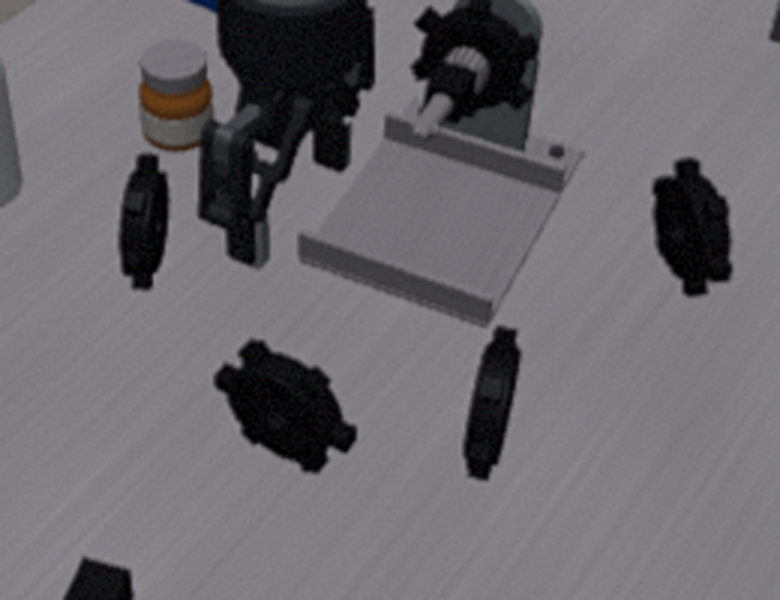

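The spacer is on the axle at about crop (455,85), against the ring. The gripper is above and behind the target wheel at crop (288,412). Next I descend and pinch it.

```bash
python3 -m handwheel '[[[-0.15,-0.6,5],[0,0,0.04]],[[-0.15,-0.6,10],[0,0,0.04]],[[-0.15,-0.6,13.4],[0,0,0.04]],[[-0.15,-0.6,13.4],[0,0,0.04]],[[-0.15,-0.6,13.4],[0,0,0.04]]]'| tr '\n' ' '
python3 -m handwheel '[[[0,0,0],[0,0,0]],[[0,0,0],[0,0,0]],[[0,0,0],[0,0,0]],[[0,0,0],[0,0,0]],[[0,0,0],[0,0,0]]]' 1 24| tr '\n' ' '
```

```text
t: 15.22 tool_pos: [0.4468, 0.1187, 0.0641] tool_rot: [-3.14, -0.091, -0.004] contact_force: [0.1, -0.4, -0.4] opening: 0.0853 grip_force: 0.0 t: 15.85 tool_pos: [0.446, 0.1186, 0.0629] tool_rot: [3.14, 0.091, 0.001] contact_force: [0.6, 0.0, 2.8] opening: 0.0214 grip_force: 28.7
```

```bash
python3 -m handwheel '[[[0,0,-3],[0,0,0]],[[0,0,-7.8],[0,0,0]],[[0,0,-7.8],[0,0,0]]]'| tr '\n' ' '
python3 -m handwheel '[[[0.5,5,0],[0,0,-0.05]],[[1,10,0],[0,0,-0.1]],[[1.3,14,0],[0,0,-0.105]],[[1.4,16,0],[0,0,-0.105]],[[1.4,16,0],[0,0,-0.105]]]'| tr '\n' ' '
python3 -m handwheel '[[[0,0,0],[0,0,0]]]' | tr '\n' ' '
python3 - <<'E'
from h import *
im=ctrl.get_image("top"); a=cv2.resize(im[210:340,310:480],None,fx=4.6,fy=4.6,interpolation=cv2.INTER_CUBIC); cv2.imwrite("pics/t4.png",a)
im=ctrl.get_image("side"); a=cv2.resize(im[160:290,300:470],None,fx=4.6,fy=4.6,interpolation=cv2.INTER_CUBIC); cv2.imwrite("pics/s4.png",a)
for q in("wheel","axle_tip"): print([(np.round(r["position"],1).tolist(),round(r["score"],2)) for r in ctrl.landmark_of("side",q)])
E
python3 go.py 0.4696 -0.0407 0.1409 9.2
```

```text
t: 16.23 tool_pos: [0.4483, 0.119, 0.1446] tool_rot: [-3.139, -0.091, -0.013] contact_force: [-0.3, 0.1, -1.2] opening: 0.0216 grip_force: 28.3 t: 16.85 tool_pos: [0.4679, -0.0411, 0.1388] tool_rot: [-3.13, -0.251, 0.004] contact_force: [-0.2, -0.7, -1.7] opening: 0.0216 grip_force: 28.3 t: 16.98 tool_pos: [0.4681, -0.0396, 0.1393] tool_rot: [-3.13, -0.255, 0.003] contact_force: [0.2, 0.1, -1.6] opening: 0.0215 grip_force: 28.3 [([374.5, 235.1], 0.97), ([403.6, 313.7], 0.76), ([470.7, 256.6], 0.68), ([289.8, 255.5], 0.56), ([390.1, 210.2], 0.39)]
[([378.4, 228.4], 0.81), ([275.1, 371.2], 0.66)]
now [ 0.4686 -0.0395  0.1402] t 17.18 F [-0.   0.1 -1.3] open 0.0216
shift,turn [ 0.08  0.14 -0.07] [-0.     0.     0.003]
```

View pics/s4.png

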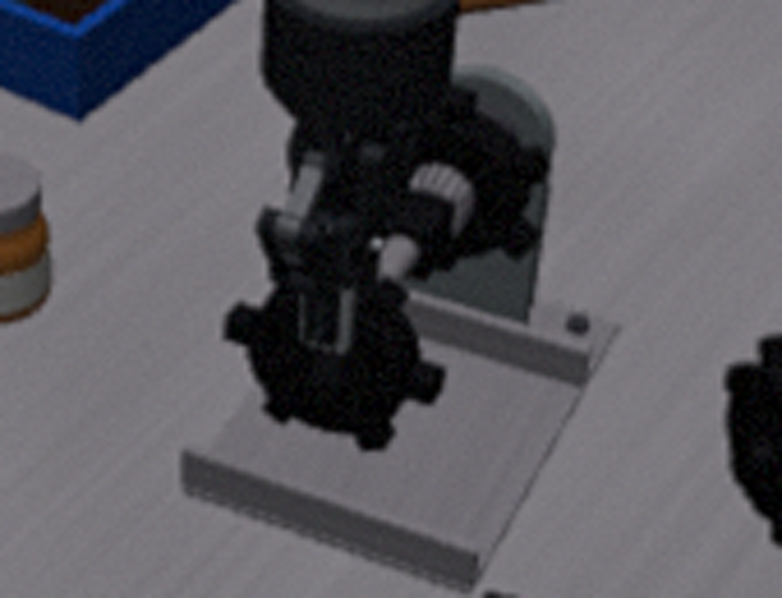

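```bash
python3 - <<'E'
from h import *
p,R,o=state(); c=p+[0,0,-.0159]; x=R.apply([1,0,0]); a=-R.apply([0,1,0])  # a: axle outward
print(c,proj("side",c),proj("side",c+.047*x+a*.011),proj("side",c-.047*x+a*.011),proj("top",c+.05*x),proj("top",c-.05*x), proj("side",c+a*.011))
im=ctrl.get_image("top")
m=(im.max(2)<60).astype(np.uint8); sub=m[210:340,310:480]
cv2.imwrite("pics/t4b.png",cv2.resize(im[210:340,310:480],None,fx=4.6,fy=4.6,interpolation=cv2.INTER_CUBIC))
E
```

```text
[ 0.46861158 -0.03947013  0.12430347] [372.52880916 235.98084435] [349.06068765 232.39862547] [392.37982095 246.27123714] [347.0524818  256.75451684] [357.26403976 317.3018902 ] [370.33732457 239.21288901]
```

View pics/t4.png

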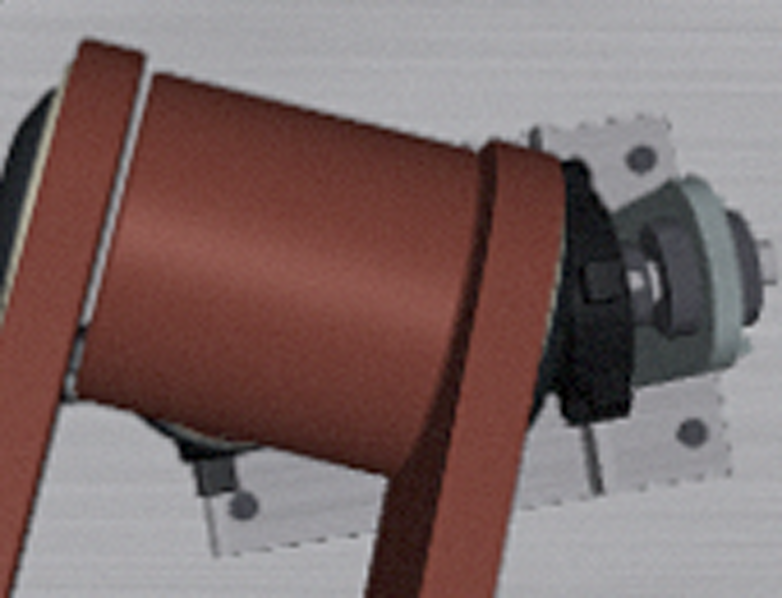

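The top view shows the peg end at (357.4,317.6) against a predicted (357.3,317.3). The wheel hangs where I expected, so I'll slide it on.

```bash
python3 -m handwheel '[[[0.1,1,0],[0,0,0]],[[0.1,2.2,0],[0,0,0]],[[0.1,2.5,0],[0,0,0]],[[0.1,2.8,0],[0,0,0]],[[0.1,2.8,0],[0,0,0]]]'| tr '\n' ' '
python3 -m handwheel '[[[0,0.3,0],[0,0,0]],[[0,0.3,0],[0,0,0]]]'| tr '\n' ' '
python3 -m handwheel '[[[0,0.3,0],[0,0,0]],[[0,0.3,0],[0,0,0]]]'| tr '\n' ' '
```

```text
t: 17.85 tool_pos: [0.4743, -0.0679, 0.1404] tool_rot: [-3.131, -0.255, 0.0] contact_force: [-0.7, 0.7, -1.7] opening: 0.0214 grip_force: 28.3 t: 18.1 tool_pos: [0.4746, -0.0707, 0.1405] tool_rot: [-3.131, -0.255, 0.001] contact_force: [-1.2, 0.1, -0.9] opening: 0.0214 grip_force: 28.4 t: 18.35 tool_pos: [0.4745, -0.0732, 0.1404] tool_rot: [-3.13, -0.255, 0.004] contact_force: [-4.4, 2.5, 1.6] opening: 0.0214 grip_force: 28.8
```

```bash
python3 -m handwheel '[[[-0.1,0,-0.05],[0,0,0]],[[-0.1,0,-0.05],[0,0,0]]]'| tr '\n' ' '
python3 -m handwheel '[[[0,0.2,0],[0,0,0]],[[0,0.2,0],[0,0,0]]]'| tr '\n' ' '
python3 -m handwheel '[[[0,0.2,0],[0,0,0]],[[0,0.2,0],[0,0,0]]]'| tr '\n' ' '
```

```text
t: 18.6 tool_pos: [0.474, -0.0735, 0.1406] tool_rot: [-3.13, -0.255, 0.001] contact_force: [-2.1, 2.6, -1.0] opening: 0.0217 grip_force: 28.4 t: 18.85 tool_pos: [0.4746, -0.0763, 0.1408] tool_rot: [3.13, 0.255, -0.0] contact_force: [-1.8, 1.4, -1.2] opening: 0.0212 grip_force: 28.3 t: 19.1 tool_pos: [0.4749, -0.0783, 0.1409] tool_rot: [3.13, 0.255, -0.0] contact_force: [-2.1, -0.4, -2.4] opening: 0.0218 grip_force: 28.2
```

```bash
python3 -m handwheel '[[[-0.03,0.3,0],[0,0,0]],[[-0.03,0.6,0],[0,0,0]],[[-0.03,0.6,0],[0,0,0]]]'| tr '\n' ' '
python3 -m handwheel '[[[0,0.3,0],[0,0,0]],[[0,0.6,0],[0,0,0]],[[0,0.6,0],[0,0,0]]]'| tr '\n' ' '
python3 -m handwheel '[[[0,0.3,0],[0,0,0]],[[0,0.5,0],[0,0,0]],[[0,0.5,0],[0,0,0]]]'| tr '\n' ' '
```

```text
t: 19.48 tool_pos: [0.4759, -0.0847, 0.1411] tool_rot: [3.129, 0.255, 0.001] contact_force: [-2.7, -2.1, -1.1] opening: 0.0212 grip_force: 28.1 t: 19.85 tool_pos: [0.4768, -0.0904, 0.141] tool_rot: [3.13, 0.255, 0.0] contact_force: [-1.2, -0.7, -2.2] opening: 0.021 grip_force: 28.2 t: 20.23 tool_pos: [0.4775, -0.095, 0.141] tool_rot: [3.13, 0.255, 0.0] contact_force: [-2.1, -0.5, -2.5] opening: 0.0214 grip_force: 28.3
```

```bash
python3 -m handwheel '[[[0,0.3,0],[0,0,0]],[[0,0.6,0],[0,0,0]],[[0,0.6,0],[0,0,0]]]'| tr '\n' ' '
python3 -m handwheel '[[[0,0.2,0],[0,0,0]],[[0,0.3,0],[0,0,0]]]'| tr '\n' ' '
python3 -m handwheel '[[[0,0.1,0],[0,0,0]],[[0,0.2,0],[0,0,0]]]'| tr '\n' ' '
python3 -m handwheel '[[[0,0.1,0],[0,0,0]],[[0,0.2,0],[0,0,0]]]'| tr '\n' ' '
```

```text
t: 20.6 tool_pos: [0.479, -0.1011, 0.1415] tool_rot: [3.13, 0.255, 0.002] contact_force: [0.4, 0.3, -0.7] opening: 0.0215 grip_force: 28.3 t: 20.85 tool_pos: [0.4791, -0.1036, 0.1411] tool_rot: [3.131, 0.255, 0.001] contact_force: [-0.7, -0.1, -0.3] opening: 0.0211 grip_force: 28.3 t: 21.1 tool_pos: [0.4792, -0.105, 0.141] tool_rot: [-3.13, -0.255, -0.0] contact_force: [-0.5, 3.2, -0.3] opening: 0.0217 grip_force: 28.5 t: 21.35 tool_pos: [0.4792, -0.1052, 0.141] tool_rot: [-3.125, -0.255, 0.001] contact_force: [-1.7, 10.8, 3.3] opening: 0.0215 grip_force: 29.1
```

```bash
python3 -m handwheel '[[[0,-0.25,0],[0,0,0]],[[0,-0.25,0],[0,0,0]]]'| tr '\n' ' '
python3 -m handwheel '[[[0,0,0],[0,0,0]],[[0,0,0],[0,0,0]],[[0,0,-5],[0,0,0]],[[0,0,-9],[0,0,0]]]' 0| tr '\n' ' '
python3 go.py 0.4618 0.2856 0.12 108.7
```

```text
t: 21.6 tool_pos: [0.4791, -0.105, 0.141] tool_rot: [3.131, 0.256, 0.0] contact_force: [-0.7, 0.8, -0.7] opening: 0.0213 grip_force: 28.4 t: 22.1 tool_pos: [0.4792, -0.1052, 0.2326] tool_rot: [3.131, 0.255, 0.001] contact_force: [0.8, 0.1, 0.3] opening: 0.0429 grip_force: 0.0 now [ 0.4792 -0.1052  0.2326] t 22.1 F [0.8 0.1 0.3] open 0.0429
shift,turn [  4.6  -38.86  11.23] [ 1.000e-03  0.000e+00 -1.735e+00]
```

```bash
python3 -m handwheel '[[[0.7,-6,0],[0,0,-0.18]],[[1.4,-12,0],[0,0,-0.36]],[[2.1,-18,0],[0,0,-0.54]],[[2.8,-24,1],[0,0,-0.72]],[[3.5,-30,3],[0,0,-0.9]]]' -1| tr '\n' ' '
python3 go.py 0.4618 0.2856 0.12 108.7
```

```text
t: 22.72 tool_pos: [0.4659, 0.1977, 0.2027] tool_rot: [2.702, 1.599, 0.006] contact_force: [1.3, -0.1, 0.4] opening: 0.0855 grip_force: 0.0 now [0.4659 0.1977 0.2027] t 22.73 F [ 1.3 -0.1  0.4] open 0.0855
shift,turn [ 7.49 -4.61  8.28] [ 0.004 -0.001 -0.829]
```

```bash
python3 -m handwheel '[[[4,-2.4,1],[0,0,-0.18]],[[7.5,-4.6,3],[0,0,-0.36]],[[7.5,-4.6,6],[0,0,-0.54]],[[7.5,-4.6,8],[0,0,-0.72]],[[7.5,-4.6,8],[0,0,-0.83]]]'| tr '\n' ' '
python3 -m handwheel '[[[0,0,0],[0,0,0]],[[0,0,0],[0,0,0]]]'| tr '\n' ' '
python3 - <<'E'
from h import *
ctrl.get_image("side")
for q in("cap","wheel"): print([(np.round(r["position"],1).tolist(),round(r["score"],2)) for r in ctrl.landmark_of("side",q)[:5]])
print([(np.round(r["position"],1).tolist(),round(r["score"],2)) for r in ctrl.look_for("side","cap")[:3]], proj("side",[.4618,.2856,.015]), proj("side",[.4787,-.105,.125]))
E
python3 go.py 0.4618 0.2856 0.003 108.7
```

```text
t: 23.35 tool_pos: [0.4601, 0.283, 0.1189] tool_rot: [-1.83, -2.551, 0.006] contact_force: [-0.4, -0.1, -0.2] opening: 0.0851 grip_force: 0.0 t: 23.6 tool_pos: [0.4619, 0.2837, 0.1219] tool_rot: [1.839, 2.547, 0.001] contact_force: [-0.8, 0.2, 0.1] opening: 0.0854 grip_force: 0.0 [([273.1, 369.3], 0.94)]
[([467.4, 257.2], 0.93), ([379.5, 218.7], 0.71), ([287.3, 251.3], 0.68), ([386.4, 216.9], 0.52)]
[([268.9, 383.7], 0.94)] [272.53959091 382.28586452] [385.4341844  217.30326964]
now [0.4617 0.2836 0.1218] t 23.8 F [-0.3 -0.1 -0. ] open 0.0854
shift,turn [ 0.18  0.06 11.88] [ 0.001 -0.    -0.005]
```

```bash
python3 -m handwheel '[[[0.1,0.05,5],[0,0,0]],[[0.2,0.05,9],[0,0,0]],[[0.2,0.05,11.8],[0,0,0]],[[0.2,0.05,11.8],[0,0,0]],[[0.2,0.05,11.8],[0,0,0]]]'| tr '\n' ' '
python3 -m handwheel '[[[0,0,0],[0,0,0]],[[0,0,0],[0,0,0]],[[0,0,0],[0,0,0]],[[0,0,0],[0,0,0]],[[0,0,0],[0,0,0]]]' 1 24| tr '\n' ' '
```

```text
t: 24.42 tool_pos: [0.4622, 0.2861, 0.0047] tool_rot: [1.836, 2.548, 0.003] contact_force: [-0.1, -0.4, 0.3] opening: 0.0854 grip_force: 0.0 t: 25.05 tool_pos: [0.4618, 0.2859, 0.004] tool_rot: [1.836, 2.548, 0.002] contact_force: [-0.2, 0.3, 4.5] opening: 0.0296 grip_force: 24.6
```

```bash
python3 -m handwheel '[[[0,0,-5],[0,0,0]],[[0,0,-11],[0,0,0]],[[0,0,-11],[0,0,0]]]'| tr '\n' ' '
python3 -m handwheel '[[[-5.5,-1.7,0],[0,0,0.03]],[[-11,-3.4,0],[0,0,0.06]],[[-16.5,-5.1,0],[0,0,0.09]],[[-22,-6.8,0],[0,0,0.12]],[[-26,-8,0],[0,0,0.15]]]'| tr '\n' ' '
python3 -m handwheel '[[[0,0,0],[0,0,0]],[[0,0,0],[0,0,0]]]'| tr '\n' ' '
python3 go.py .4684 -.0337 0.1141 99.4
```

```text
t: 25.42 tool_pos: [0.4648, 0.2873, 0.1194] tool_rot: [1.833, 2.544, 0.015] contact_force: [0.5, 0.0, -0.5] opening: 0.0295 grip_force: 24.1 t: 26.05 tool_pos: [0.4664, 0.0117, 0.1118] tool_rot: [-2.024, -2.4, 0.002] contact_force: [0.4, -0.2, -0.4] opening: 0.0296 grip_force: 24.1 t: 26.3 tool_pos: [0.4669, 0.0141, 0.1122] tool_rot: [-2.021, -2.402, 0.001] contact_force: [-0.6, -0.9, 0.0] opening: 0.0295 grip_force: 24.1 now [0.4669 0.0141 0.1122] t 26.3 F [-0.6 -0.9  0. ] open 0.0295
shift,turn [-4.74 -0.67 -0.19] [-0.002 -0.001  0.008]
```

```bash
python3 -m handwheel '[[[-2.4,-0.7,-0.2],[0,0,0.008]],[[-4.7,-0.7,-0.2],[0,0,0.008]],[[-4.7,-0.7,-0.2],[0,0,0.008]],[[-4.7,-0.7,-0.2],[0,0,0.008]]]'| tr '\n' ' '
python3 go.py .4705 -.0465 0.1141 99.4
```

```text
t: 26.8 tool_pos: [0.4685, -0.0325, 0.1149] tool_rot: [-2.03, -2.397, 0.0] contact_force: [0.1, -0.5, 0.1] opening: 0.0299 grip_force: 24.1 now [ 0.4685 -0.0325  0.1149] t 26.8 F [ 0.1 -0.5  0.1] open 0.0299
shift,turn [-1.41 -0.03  0.08] [-0.001 -0.001  0.001]
```

```bash
python3 -m handwheel '[[[-1,0,0.08],[0,0,0]],[[-1.7,0,0.08],[0,0,0]],[[-2.1,0,0.08],[0,0,0]],[[-2.4,0,0.08],[0,0,0]],[[-2.4,0,0.08],[0,0,0]]]'| tr '\n' ' '
python3 -m handwheel '[[[-0.3,0,0],[0,0,0]],[[-0.3,0,0],[0,0,0]]]'| tr '\n' ' '
python3 -m handwheel '[[[-0.3,0,0],[0,0,0]],[[-0.3,0,0],[0,0,0]]]'| tr '\n' ' '
```

```text
t: 27.42 tool_pos: [0.4727, -0.0577, 0.1145] tool_rot: [-2.033, -2.395, -0.0] contact_force: [-0.1, 0.5, -0.1] opening: 0.0294 grip_force: 24.1 t: 27.68 tool_pos: [0.4732, -0.0605, 0.1146] tool_rot: [2.032, 2.396, 0.0] contact_force: [0.1, 0.4, -0.1] opening: 0.0295 grip_force: 24.1 t: 27.92 tool_pos: [0.4735, -0.0634, 0.1144] tool_rot: [-2.032, -2.395, -0.0] contact_force: [-1.0, 1.0, -1.1] opening: 0.0296 grip_force: 24.1
```

```bash
python3 -m handwheel '[[[-0.2,0,0],[0,0,0]],[[-0.2,0,0],[0,0,0]]]'| tr '\n' ' '
python3 -m handwheel '[[[-0.2,0,0],[0,0,0]],[[-0.2,0,0],[0,0,0]]]'| tr '\n' ' '
python3 -m handwheel '[[[-0.15,0,0],[0,0,0]],[[-0.15,0,0],[0,0,0]]]'| tr '\n' ' '
python3 -m handwheel '[[[-0.15,0,0],[0,0,0]],[[-0.15,0,0],[0,0,0]]]'| tr '\n' ' '
```

```text
t: 28.18 tool_pos: [0.4738, -0.0655, 0.1143] tool_rot: [-2.032, -2.396, 0.001] contact_force: [0.0, 0.9, -1.1] opening: 0.0296 grip_force: 24.0 t: 28.42 tool_pos: [0.4743, -0.0678, 0.1145] tool_rot: [2.032, 2.395, -0.001] contact_force: [-0.2, -0.6, -1.9] opening: 0.0299 grip_force: 24.0 t: 28.68 tool_pos: [0.4745, -0.069, 0.1145] tool_rot: [2.032, 2.396, -0.0] contact_force: [-1.3, 0.5, -1.6] opening: 0.0295 grip_force: 24.0 t: 28.92 tool_pos: [0.4748, -0.0706, 0.1146] tool_rot: [2.032, 2.395, -0.001] contact_force: [-0.8, 0.6, -0.8] opening: 0.0292 grip_force: 24.1
```

```bash
python3 -m handwheel '[[[-0.2,0,0],[0,0,0]],[[-0.2,0,0],[0,0,0]]]'| tr '\n' ' '
python3 -m handwheel '[[[-0.2,0,0],[0,0,0]],[[-0.2,0,0],[0,0,0]]]'| tr '\n' ' '
python3 -m handwheel '[[[-0.2,0,0],[0,0,0]],[[-0.2,0,0],[0,0,0]]]'| tr '\n' ' '
```

```text
t: 29.18 tool_pos: [0.4752, -0.0727, 0.1145] tool_rot: [2.032, 2.395, -0.001] contact_force: [-0.0, 0.0, -1.1] opening: 0.0293 grip_force: 24.0 t: 29.42 tool_pos: [0.4753, -0.0734, 0.1145] tool_rot: [-2.031, -2.394, -0.002] contact_force: [-0.7, 4.4, -0.5] opening: 0.0296 grip_force: 24.3 t: 29.68 tool_pos: [0.4753, -0.0735, 0.1146] tool_rot: [-2.029, -2.391, -0.007] contact_force: [-2.3, 12.9, 2.6] opening: 0.0297 grip_force: 24.6
```

```bash
python3 -m handwheel '[[[-0.08,0,0],[0,0,0]],[[-0.08,0,0],[0,0,0]]]'| tr '\n' ' '
python3 -m handwheel '[[[-0.06,0,0],[0,0,0]],[[-0.06,0,0],[0,0,0]]]'| tr '\n' ' '
python3 - <<'E'
from h import *
im=ctrl.get_image("side"); cv2.imwrite("pics/s5.png",cv2.resize(im[160:280,310:470],None,fx=5,fy=5,interpolation=cv2.INTER_CUBIC))
im=ctrl.get_image("top"); cv2.imwrite("pics/t5.png",im)
E
```

```text
t: 29.92 tool_pos: [0.4753, -0.0734, 0.1145] tool_rot: [-2.027, -2.391, -0.008] contact_force: [-3.9, 13.9, 3.6] opening: 0.0294 grip_force: 24.8 t: 30.18 tool_pos: [0.4753, -0.0735, 0.1146] tool_rot: [-2.027, -2.39, -0.009] contact_force: [-4.1, 17.3, 5.3] opening: 0.03 grip_force: 24.9
```

```bash
python3 -m handwheel '[[[-0.06,0,0],[0,0,0]],[[-0.06,0,0],[0,0,0]],[[-0.06,0,0],[0,0,0]]]'| tr '\n' ' '
```

```text
t: 30.65 tool_pos: [0.4753, -0.0735, 0.1146] tool_rot: [-2.026, -2.389, -0.011] contact_force: [-4.2, 20.3, 5.7] opening: 0.0299 grip_force: 25.0
```

View pics/s5.png

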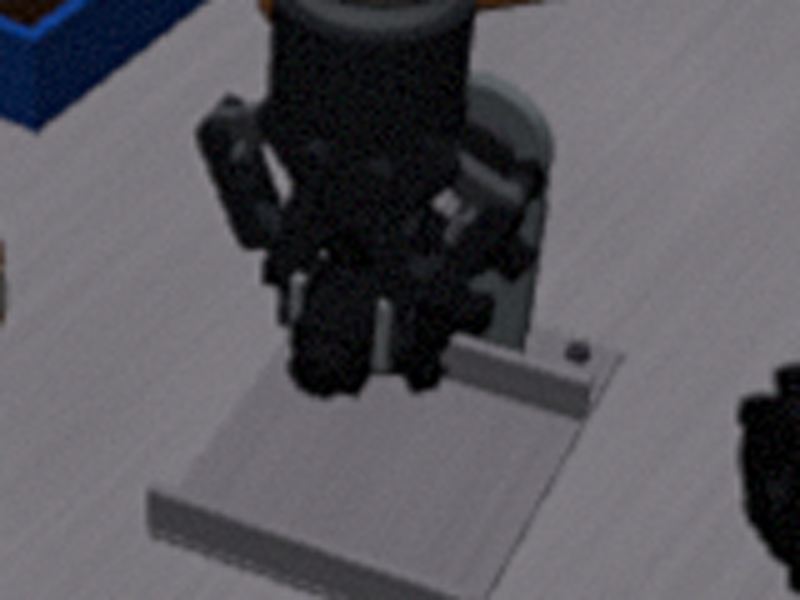

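The cap is on the axle at crop (330,330), bearing on the wheel. It sits at a rigid stop under about 20 N. Now I unload, release and retreat.

```bash
python3 -m handwheel '[[[0.25,0,0],[0,0,0]],[[0.42,0,0],[0,0,0]],[[0.42,0,0],[0,0,0]]]'| tr '\n' ' '
python3 -m handwheel '[[[0,0,0],[0,0,0]],[[0,0,0],[0,0,0]],[[0,0,-5],[0,0,0]],[[0,0,-10],[0,0,0]]]' -0.3| tr '\n' ' '
python3 -m handwheel '[[[5,0,-2],[0,0,0]],[[10,0,-2],[0,0,0]],[[16,0,-2],[0,0,0]],[[22,0,-2],[0,0,0]],[[25,0,-2],[0,0,0]]]'| tr '\n' ' '
python3 - <<'E'
from h import *
np.set_printoptions(precision=4,suppress=True)
im=ctrl.get_image("top")
for q in("wheel","cap","spacer","fitted_wheel"): print(q,[(np.round(r["position"],1).tolist(),round(r["score"],2)) for r in ctrl.landmark_of("top",q)[:4]])
tip=np.array([.4752,-.0752]);u=np.array([-.161,.987]);n=np.array([.987,.161])
for off in(-.006,.006,.022):
  print(off,[int(im[tuple(np.round(proj("top",[*(tip+u*s+n*off),.140])[::-1]).astype(int))].max()) for s in np.arange(.045,-.1,-.002)])
E
```

```text
t: 31.02 tool_pos: [0.4753, -0.0735, 0.1145] tool_rot: [-2.031, -2.395, -0.001] contact_force: [-1.0, 5.6, 0.9] opening: 0.0295 grip_force: 24.2 t: 31.52 tool_pos: [0.4751, -0.0745, 0.2153] tool_rot: [-2.032, -2.395, 0.002] contact_force: [1.3, -0.8, -0.1] opening: 0.0557 grip_force: 0.0 t: 32.15 tool_pos: [0.4343, 0.1746, 0.235] tool_rot: [2.029, 2.397, 0.002] contact_force: [-0.7, -1.5, 1.2] opening: 0.0557 grip_force: 0.0 wheel [([394.2, 280.1], 0.95), ([428.9, 381.3], 0.94), ([305.1, 365.5], 0.9), ([305.8, 200.5], 0.59)]
cap [([383.4, 276.8], 0.68)]
spacer [([407.3, 278.7], 0.78)]
fitted_wheel [([427.6, 275.4], 0.93)]
-0.006 [180, 159, 129, 142, 24, 22, 26, 28, 28, 31, 40, 53, 64, 64, 65, 61, 61, 61, 67, 65, 60, 61, 62, 60, 60, 63, 59, 61, 65, 61, 64, 64, 36, 26, 38, 48, 49, 44, 45, 37, 50, 44, 43, 46, 39, 52, 50, 55, 56, 53, 49, 50, 55, 49, 53, 45, 50, 51, 42, 76, 146, 101, 112, 103, 113, 125, 111, 88, 24, 0, 38, 44, 44]
0.006 [180, 156, 126, 170, 25, 30, 34, 26, 19, 30, 41, 62, 66, 62, 64, 61, 65, 62, 64, 62, 66, 60, 58, 63, 59, 64, 64, 56, 62, 64, 62, 64, 33, 15, 34, 48, 47, 44, 41, 46, 46, 40, 41, 43, 36, 54, 54, 54, 48, 47, 57, 50, 56, 49, 49, 51, 54, 50, 50, 147, 118, 106, 110, 138, 132, 130, 117, 83, 11, 5, 19, 39, 27]
0.022 [184, 167, 118, 163, 159, 161, 160, 159, 159, 161, 157, 159, 160, 160, 159, 162, 162, 162, 160, 161, 163, 161, 162, 163, 163, 161, 163, 160, 161, 120, 0, 12, 18, 17, 26, 15, 3, 13, 24, 30, 16, 19, 13, 18, 146, 163, 160, 159, 162, 158, 164, 164, 158, 157, 161, 159, 160, 159, 158, 157, 158, 159, 166, 120, 6, 16, 4, 8, 10, 19, 24, 23, 31]
```

```bash
python3 -c "
from station import ctrl
print(ctrl.finish_job())"
```

```text
the job is handed in; nothing more can be done
None
```

The spacer, the leftmost loose wheel and the end cap went onto the axle in that order. I pressed the cap to a firm stop at about 21 N along the axle, then released it and handed the job in at about 32 s. The last top picture shows no gaps in the stack, but I could not measure the force on the ring itself. The grip on the wheel read up to 29 N (spacer 29 N, set to 24 N), so 25 N was exceeded if squeezing counts.

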